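# Lock the can opener head with the hex key

### The job

Take the red-handled hex key from its wooden rack, feel its tip into the recessed hex socket of the brass screw on top of the white can opener bracket, and turn the screw clockwise (seen from above), regrasping as needed, until it comes up against its stop, so that the opener head is locked. Leave the key standing in the screw, fully seated, and let go of it. Leave the other things on the shelf where they are.

Things in the scene. Friction and masses are not known exactly. Their poses are not given: they have to be found in the camera images.
- key_grip (a point): Centre of the red square plastic handle of the steel hex key (loose, about 150 g): 30 x 30 mm across, 34 mm high (17 mm above and below this point), white dot on top, gripped across either pair of sides. z runs up the key; x and y are square to the handle's sides. Below the handle: a 50 mm shank whose top 8 mm is a 28 mm round collar. It starts upright in its rack, any yaw.
- key_tip (a point): Centre of the key's flat nose, 67 mm below the handle's centre along the key; axes as the handle's. The shank is hexagonal, 20 mm across flats, 23 mm across corners, with two of its six flats facing +x and -x; its lowest 7 mm taper, six-sided, to a nose 12 mm across its corners. It starts 5 mm above the work surface.
- rack: Fixed wooden block, 70 x 70 mm, 40 mm high, that holds the key; origin at the centre of its underside, x and y square to its sides. Its 25 mm round hole in the middle is 35 mm deep: the key must be lifted by 35 mm and more to clear it.
- bracket: Fixed white steel bracket with the chrome can opener head. Origin on the screw's axis, under the middle of its 120 x 100 mm foot; the chrome head juts out 80 mm to -x, an upright plate stands at +x. On top a round white boss, 60 mm across, rim 95 mm above the work surface, with a 38 mm round recess 6 mm deep; the brass screw's face is the bottom of the recess.
- screw_top (a point): Centre of the brass screw's face, 89 mm above the work surface, at the mouth of its upward hex socket: 21.2 mm across flats, 22 mm deep to a flat floor, countersunk over its top 5 mm to 27 mm. The axes turn with the screw: two of the socket's six flats face +x and -x; a small red mark lies on the +x side; z up. A fully seated key tip is 22 mm below this point.
- screw (a joint): Turn of the screw in rad: grows clockwise seen from above; starts between 0 and 0.5, hard stop at 2.9 (locked). It takes about 0.1 N m to turn and stays where it is left. The key has some 0.12 rad of free play in the socket, either way, before it drives the screw.
- corkscrew: Bystander: smoky-grey plastic lever-pull corkscrew lying down, about 180 x 82 x 44 mm, origin under its middle.
- cap_a: Bystander: gold-lacquered crown cap, 32 mm across, 6 mm high, lying flat; origin under its middle.
- cap_b: Bystander: gold-lacquered crown cap like the first.
- jar_grip: Bystander: olive-green bakelite jar grip, round, 84 mm across, 34 mm high; origin under its middle.
- food_can: Bystander: food can, 74 mm across, 100 mm high; origin under its middle.
- jam_jar: Bystander: jam jar with gold lid, 66 mm across, 90 mm high; origin under its middle.

How it is judged:
By the outcome, as a careful person would: the job done as asked, in the order asked, and still so for the second after the job is handed in, with the robot touching nothing.
It also fails if it takes over 53 s, if anything falls off the work surface, if the arm or the gripper's body presses on something with over 40 N, if the wrist force passes 120 N, or if a joint passes its speed limit or range.

### The arm

A 7-joint arm with a two-finger parallel gripper is mounted at the origin on the work surface. World frame = base frame: x ahead of the robot, y to its left, z up, the work surface at z = 0. Lengths are in m, angles in rad, forces in N, time in s.
With the tool pointing down it reaches from about 0.425 to 0.925 m from the base axis. Payload 6.8 kg.
Tool frame: the origin (TCP) lies where the fingers leave the gripper's body, on its centre line; the fingertips stand arm.finger_overhang ahead of it and the grasp point (between the pads) lies 61 mm ahead of it (arm.finger_overhang is the distance from the TCP to the fingertips, in m); z points along the fingers, y is the line along which they close (so a half turn about z gives the same grasp; the last joint's range is limited). The gripper opens to 88 mm and grips with 3 to 60 N. Pads are 20 mm wide; open, the fingers measure 115 mm over their backs; the gripper's body (75 mm by 178 mm) begins 61 mm behind the grasp point.
Start: joints at [1.136, 0.477, 0.022, 1.555, -0.011, 1.109, -0.083], TCP at [0.217, -0.639, 0.303] pointing down, gripper open.
Joint ranges: [-2.96, 2.96], [-0.34, 2.1], [-1.41, 1.46], [0.24, 2.44], [-1.37, 4.51], [0.17, 1.92], [-2.96, 2.96]. Speed limits (rad/s): [2.39, 2.39, 3.14, 3.14, 3.14, 3.14, 3.14].

### API

Orientations are given as [roll, pitch, yaw] about the fixed x, y, z axes, in that order (R = Rz(yaw) Ry(pitch) Rx(roll)).
In Python, from cell import status, eyes, arm, search_frame gives the robot as it stands.
- The arm moves only by the tool step_arm, never from a script. Its argument "plan" is a list of rows, each an object of numbers: "x", "y", "z": the shift along the tool's x, y, z normalised to -1 to 1, where 1 is 1 m; "turn": the turn about the tool's z normalised to -1 to 1, where 1 is 2 rad; "gripper": the opening, from 0 (shut) to 1 (fully open). A call has 1 to 10 rows; each row is the pose to reach, as a shift and turn from the pose commanded when the call began, along the tool's axes at that moment; what a row does not reach only later rows make up. A row lasts 1/10 s, in which the tool goes at most 50 mm and 8.59 degrees, less where a joint would pass 70% of its speed; a pose out of reach is approached as far as the arm can. A call with a number of a shift or a turn outside -1 to 1 is refused whole. A call with a gripper value outside its range is refused whole. The fingers move at their own pace and stop on an object; "force" is the grip in N (left out, the last holds). Time passes only in rows, so rows that repeat a pose let the fingers close. It gives the time, the measured TCP pose, the force, the opening and the grip force at its end, in the units of the state.
- status.read_state(): the state, without advancing time (a new reading comes with each control period).
- eyes.get_image(name): name is "scene" or "top"; returns a dict with "frame" (480x640x3 uint8, red, green, blue), "z_map" (480x640 float32, m along the optical axis (not along the pixel's ray), 0 where there is no reading), "camera_matrix" (3x3 intrinsics, pixels), "R" (3x3) and "t" (3): a world point X has camera coordinates R X + t. Camera axes: x right, y down, z forward; pixel columns grow to the right and rows downward; lengths in m; the calibration is good to about 2 mm. A picture is of the moment at which its call begins.
- arm.job_done(): hands the job in; it is judged then, once.
Trained networks look in a picture, given as the dict that the camera call returned (one of the last four; its "shot" number tells which), for a name from the list of things; names that differ only in an ending like _2 or _b are one class to them, and where a whole thing is asked for, a point or a joint stands for the part that bears it (a point fixed in the world has none). Each returns a list of dicts, best first, with "conf" (0 to 1); they miss things now and then, are a little off and sometimes report something else, mostly with a low value. They report only what shows in the picture. A call takes as long as a camera call.
- search_frame(query, picture): "extent" ([left, top, width, height] in pixels, round what is visible of it).
The state is a dict: "time": time; "q": joint angles; "dq": joint speeds; "effort": joint torques, N m; "tcp_pos": TCP position; "orientation": TCP orientation; "wrist_force": force on the tool from outside, world axes, zero at the start; "wrist_torque": the same for the moment, N m; "grip_width": finger opening in m; "finger_force": force on a finger pad.
Only numpy, scipy, OpenCV 4.12 (cv2) and the standard library are available. Lean on these libraries where they do the work, as an engineer would, in place of code of your own. Each camera call takes 0.05 s, during which the arm holds its last target. There are 200 camera calls.

## Working session

There is one attempt and no reset: what is moved stays moved. The work goes in short steps, Python scripts to look and compute and a tool call to move; the robot and the scene stay as the last step left them, time stands still between calls to the robot, and variables do not carry over. Pictures are saved under pics/ and viewed, at most 10 in all, crops included, and the job is handed in when it is done.

Besides the shell and the picture viewer there is one more tool, called after "Request:" by a JSON object that holds its "method" and its "body". step_arm: Moves the arm, as the interface text tells. Scaled input: -1 to 1 covers 1 m each way for a shift and 2 rad each way for a turn. Its arguments: {"type":"object","properties":{"plan":{"type":"array","items":{"type":"object","properties":{"x":{"type":"number"},"y":{"type":"number"},"z":{"type":"number"},"turn":{"type":"number"},"gripper":{"type":"number"}}}},"force":{"type":"number"}},"required":["plan"]}

```bash
ls; mkdir -p pics; cat > h.py <<'E'
from cell import status, eyes, arm, search_frame
import numpy as np, cv2
def world(p,u,v,z=None):
    K,R,t=p['camera_matrix'],p['R'],p['t']
    d=p['z_map'][int(v),int(u)] if z is None else z
    c=np.linalg.inv(K)@[u,v,1.]*d
    return R.T@(c-t)
def onplane(p,u,v,h):
    K,R,t=p['camera_matrix'],p['R'],p['t']
    o=-R.T@t; r=R.T@np.linalg.inv(K)@[u,v,1.]
    return o+r*(h-o[2])/r[2]
def cloud(p):
    K,R,t=p['camera_matrix'],p['R'],p['t']
    v,u=np.mgrid[:480,:640]; d=p['z_map']
    c=np.stack([(u-K[0,2])/K[0,0]*d,(v-K[1,2])/K[1,1]*d,d],-1)
    return (c-t)@R
def proj(p,X):
    c=p['R']@np.asarray(X)+p['t']; c=p['camera_matrix']@c; return c[:2]/c[2]
def save(p,n): cv2.imwrite('pics/'+n+'.png',p['frame'][:,:,::-1])
E
python3 - <<'E'
from h import *
for n in ('scene','top'):
    p=eyes.get_image(n); save(p,n+'0'); print(n,p['camera_matrix'].round(1).tolist(),(-p['R'].T@p['t']).round(3),p['R'].round(2).tolist())
    for q in ('key_grip','rack','bracket','screw_top'):
        print(q,[(r['extent'],round(r['conf'],2)) for r in search_frame(q,p)][:3])
s=status.read_state(); print({k:np.round(v,3).tolist() for k,v in s.items()}); print(arm.finger_overhang)
E
```

```text
pics
scene [[623.9, 0.0, 310.9], [0.0, 623.9, 231.6], [0.0, 0.0, 1.0]] [1.46  0.108 0.855] [[-0.1, 0.99, 0.01], [0.67, 0.08, -0.74], [-0.74, -0.06, -0.67]]
key_grip [([183.2, 190.1, 21.2, 29.2], 0.69)]
rack [([168.2, 203.1, 52.5, 43.5], 0.81)]
bracket [([384.6, 190.3, 52.8, 64.6], 0.74)]
screw_top [([403.1, 194.3, 18.8, 12.0], 0.6)]
top [[459.0, 0.0, 323.3], [0.0, 459.0, 243.7], [0.0, 0.0, 1.0]] [0.506 0.036 0.94 ] [[0.0, -1.0, -0.03], [-1.0, 0.0, -0.1], [0.1, 0.03, -0.99]]
key_grip [([437.4, 250.3, 46.9, 42.8], 0.69), ([455.5, 256.7, 26.7, 21.6], 0.61)]
rack [([436.4, 248.0, 45.9, 44.0], 0.91)]
bracket [([222.0, 257.3, 51.6, 68.9], 0.87)]
screw_top [([227.9, 277.7, 23.8, 16.7], 0.51)]
{'time': 0.5, 'q': [1.136, 0.477, 0.022, 1.555, -0.012, 1.109, -0.083], 'dq': [-0.001, -0.001, 0.002, -0.001, 0.0, -0.001, 0.001], 'effort': [-0.002, -58.223, 1.531, -27.269, -0.054, 0.011, 0.0], 'tcp_pos': [0.217, -0.639, 0.303], 'orientation': [-3.142, -0.0, 0.327], 'wrist_force': [-0.455, -0.095, -0.377], 'wrist_torque': [-0.032, 0.029, 0.005], 'finger_force': 0.0, 'grip_width': 0.088}
0.08
```

View top.

```bash
python3 - <<'E'
import cv2,numpy as np
t=cv2.imread('pics/top0.png');s=cv2.imread('pics/scene0.png')
a=cv2.resize(t[:,100:600],(500,480)) 
def c(im,x,y,w,h,k): return cv2.resize(im[y:y+h,x:x+w],(w*k,h*k),interpolation=cv2.INTER_CUBIC)
A=c(t,430,235,66,66,6);B=c(t,205,245,80,90,4)
cv2.imwrite('pics/v1.png',t)
C=np.zeros((400,800,3),np.uint8);C[:396,:396]=A;C[:360,400:720]=B
cv2.imwrite('pics/v2.png',C)
E
```

```text
(no output)
```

View pics/v1.png

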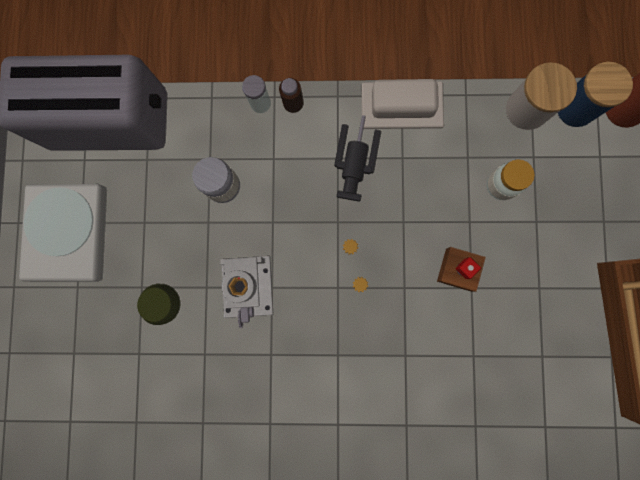

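View pics/v2.png

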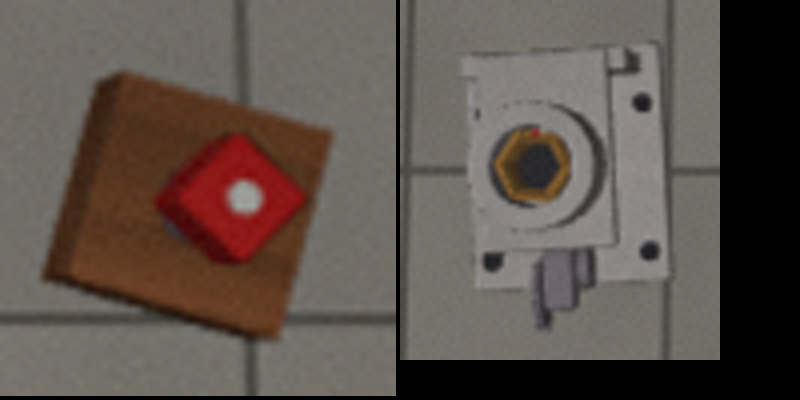

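View pics/scene0.png

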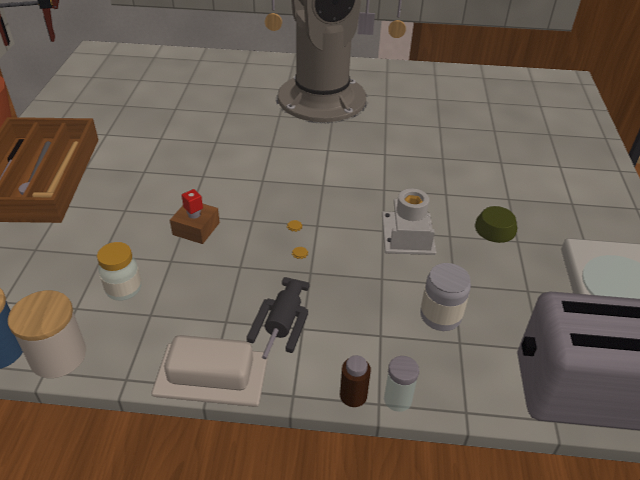

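The top view shows the key at about (471,268), turned roughly 45°. The screw is at about (239,286), with its red mark straight up in the image, which is world +x. Measuring next.

```bash
cat > m.py <<'E'
from h import *
p=eyes.get_image('top'); f=p['frame'].astype(int); C=cloud(p)
r,g,b=f[...,0],f[...,1],f[...,2]
red=(r>90)&(g<0.35*r)&(b<0.35*r)
def at(h):  # world xy of each pixel if at height h
    v,u=np.mgrid[:480,:640]; o=-p['R'].T@p['t']
    d=np.stack([u,v,np.ones_like(u)],-1)@np.linalg.inv(p['camera_matrix']).T@p['R']
    return o+d*((h-o[2])/d[...,2])[...,None]
W=at(.089)
# key
m=np.zeros_like(red); m[240:300,430:500]=True
top=m&(C[...,2]>.083)&(C[...,2]<.096)
P=(C[top][:,:2]*1000).astype(np.float32)
print('key top depth',len(P),np.median(C[top][:,2]),cv2.minAreaRect(P), P.mean(0))
dot=m&(f.min(-1)>130)&top
print('dot',dot.sum(),W[dot].mean(0).round(4))
Pw=(W[top][:,:2]*1000).astype(np.float32); print('plane',cv2.minAreaRect(Pw),Pw.mean(0))
rk=m&(C[...,2]>.036)&(C[...,2]<.044); Pr=(C[rk][:,:2]*1000).astype(np.float32);print('rack',cv2.minAreaRect(Pr))
# screw
m[:]=False; m[255:330,200:290]=True
rim=m&(C[...,2]>.0925)&(C[...,2]<.1)
Q=(C[rim][:,:2]*1000).astype(np.float32); print('rim',len(Q),cv2.minEnclosingCircle(Q),np.median(C[rim][:,2]))
mk=m&(r>100)&(g<.55*r)&(b<.55*r)&(g<r*.5)
print('mark',mk.sum(),W[mk][:,:2].mean(0).round(4),np.argwhere(mk).tolist()[:12])
gold=m&(r>80)&(b<.6*r)&~mk
print('gold',gold.sum(),cv2.minEnclosingCircle((W[gold][:,:2]*1000).astype(np.float32)))
print('max z bracket',C[m][:,2].max())
E
python3 m.py
python3 - <<'E'
import cv2,numpy as np
t=cv2.imread('pics/top0.png')
cv2.imwrite('pics/v3.png',cv2.resize(t[266:306,218:260],None,fx=14,fy=14,interpolation=cv2.INTER_CUBIC))
E
```

```text
key top depth 274 0.08840056778681643 ((545.1931762695312, -208.3775177001953), (30.12767791748047, 30.494056701660156), 45.62537384033203) [ 544.79425 -207.38483]
dot 15 [ 0.5447 -0.2083  0.089 ]
plane ((544.8701782226562, -207.4955291748047), (29.306608200073242, 30.23649787902832), 44.37738037109375) [ 544.7572  -207.13713]
rack ((545.270751953125, -208.6339111328125), (71.264404296875, 70.4643783569336), 73.64259338378906)
rim 438 ((510.6820068359375, 220.21397399902344), 29.89905548095703) 0.09443161472601845
mark 2 [0.5253 0.2197] [[278, 238], [278, 239]]
gold 138 ((510.50390625, 220.36453247070312), 17.641210556030273)
max z bracket 0.939831584886141
```

View pics/v3.png

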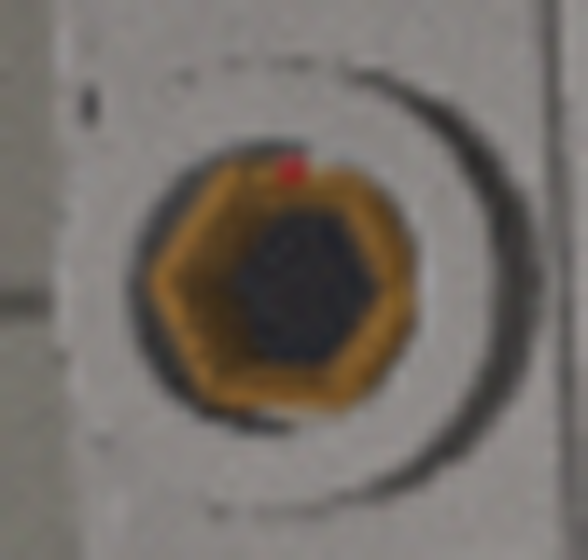

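Measured: key at (0.545, -0.208) with yaw 45°, and handle top at 0.0884 (expected 0.089). The screw is at (0.5106, 0.2203), with rim height and size as expected and screw yaw about -0.045. Moving above the key.

Request:
{"method": "step_arm", "body": {"plan": [{"x":0.449,"y":-0.303,"z":0.053,"turn":-1,"gripper":1},{"x":0.449,"y":-0.303,"z":0.053,"turn":-1,"gripper":1},{"x":0.449,"y":-0.303,"z":0.053,"turn":-1,"gripper":1},{"x":0.449,"y":-0.303,"z":0.053,"turn":-1,"gripper":1},{"x":0.449,"y":-0.303,"z":0.053,"turn":-1,"gripper":1},{"x":0.449,"y":-0.303,"z":0.053,"turn":-1,"gripper":1},{"x":0.449,"y":-0.303,"z":0.053,"turn":-1,"gripper":1},{"x":0.449,"y":-0.303,"z":0.053,"turn":-1,"gripper":1},{"x":0.449,"y":-0.303,"z":0.053,"turn":-1,"gripper":1},{"x":0.449,"y":-0.303,"z":0.053,"turn":-1,"gripper":1}]}}

```text
time: 1.55
tcp_pos: [0.519, -0.2418, 0.2542]
orientation: [3.141, 0.001, 1.832]
wrist_force: [0.7, -0.7, 0.4]
grip_width: 0.0878
finger_force: 0.0
```

Request:
{"method": "step_arm", "body": {"plan": [{"x":0.026,"y":0.034,"z":0.04,"turn":-0.264},{"x":0.026,"y":0.034,"z":0.04,"turn":-0.264},{"x":0.026,"y":0.034,"z":0.04,"turn":-0.264},{"x":0.026,"y":0.034,"z":0.04,"turn":-0.264},{"x":0.026,"y":0.034,"z":0.04,"turn":-0.264}]}}

```text
schema error: expected keys x, y, z, turn, gripper
```

```bash
python3 -c "
from h import *
s=status.read_state();print(s['tcp_pos'],s['orientation'],s['q'])"
```

```text
[ 0.51897242 -0.24176309  0.2542117 ] [3.14103762e+00 7.73808291e-04 1.83242467e+00] [ 0.67864055  0.3977581  -0.44531863  1.83038409  0.20588815  0.95797947
  0.40633107]
```

Request:
{"method": "step_arm", "body": {"plan": [{"x":0.026,"y":0.034,"z":0.04,"turn":-0.264,"gripper":1},{"x":0.026,"y":0.034,"z":0.04,"turn":-0.264,"gripper":1},{"x":0.026,"y":0.034,"z":0.04,"turn":-0.264,"gripper":1},{"x":0.026,"y":0.034,"z":0.04,"turn":-0.264,"gripper":1},{"x":0.026,"y":0.034,"z":0.04,"turn":-0.264,"gripper":1}]}}

```text
time: 2.05
tcp_pos: [0.5443, -0.2096, 0.2138]
orientation: [3.141, -0.0, 2.355]
wrist_force: [0.1, -0.5, -0.3]
grip_width: 0.0877
finger_force: 0.0
```

Request:
{"method": "step_arm", "body": {"plan": [{"x":0.001,"y":0.001,"z":0.03,"turn":0,"gripper":1},{"x":0.001,"y":0.001,"z":0.06,"turn":0,"gripper":1},{"x":0.001,"y":0.001,"z":0.081,"turn":0,"gripper":1},{"x":0.001,"y":0.001,"z":0.081,"turn":0,"gripper":0.2},{"x":0.001,"y":0.001,"z":0.081,"turn":0,"gripper":0.2},{"x":0.001,"y":0.001,"z":0.081,"turn":0,"gripper":0.2},{"x":0.001,"y":0.001,"z":0.081,"turn":0,"gripper":0.2},{"x":0.001,"y":0.001,"z":0.081,"turn":0,"gripper":0.2},{"x":0.001,"y":0.001,"z":0.081,"turn":0,"gripper":0.2}], "force": 25}}

```text
time: 2.95
tcp_pos: [0.5446, -0.2082, 0.1336]
orientation: [3.141, 0.001, 2.355]
wrist_force: [-1.3, -1.2, -1.0]
grip_width: 0.0434
finger_force: 0.0
```

Request:
{"method": "step_arm", "body": {"plan": [{"x":0,"y":0,"z":0,"turn":0,"gripper":0.2},{"x":0,"y":0,"z":0,"turn":0,"gripper":0.2},{"x":0,"y":0,"z":0,"turn":0,"gripper":0.2},{"x":0,"y":0,"z":0,"turn":0,"gripper":0.2}], "force": 25}}

```text
time: 3.35
tcp_pos: [0.5443, -0.2081, 0.1331]
orientation: [-3.142, 0.0, 2.355]
wrist_force: [0.4, -0.4, 2.0]
grip_width: 0.0301
finger_force: 25.0
```

Request:
{"method": "step_arm", "body": {"plan": [{"x":0,"y":0,"z":-0.03,"turn":0,"gripper":0.2},{"x":0,"y":0,"z":-0.07,"turn":0,"gripper":0.2},{"x":0,"y":0,"z":-0.11,"turn":0,"gripper":0.2},{"x":0,"y":0,"z":-0.15,"turn":0,"gripper":0.2},{"x":0,"y":0,"z":-0.15,"turn":0,"gripper":0.2}]}}

```text
time: 3.85
tcp_pos: [0.5469, -0.2083, 0.2885]
orientation: [3.138, 0.008, 2.355]
wrist_force: [0.7, 0.3, -0.9]
grip_width: 0.0299
finger_force: 25.0
```

```bash
python3 - <<'E'
from h import *
p=eyes.get_image('scene'); s=status.read_state(); print(s['tcp_pos'],s['grip_width'],s['finger_force'],s['wrist_force'])
u,v=proj(p,s['tcp_pos']-np.array([0,0,.061+.035])).astype(int); print(u,v)
c=p['frame'][v-35:v+35,u-35:u+35,::-1]
cv2.imwrite('pics/k1.png',cv2.resize(cv2.convertScaleAbs(c,alpha=1.5),None,fx=8,fy=8,interpolation=cv2.INTER_CUBIC))
E
```

```text
[ 0.54548545 -0.20823799  0.28549706] 0.030010905397067862 24.99946027994156 [ 0.54516534  0.51733114 -1.60318895]
184 151
```

View pics/k1.png

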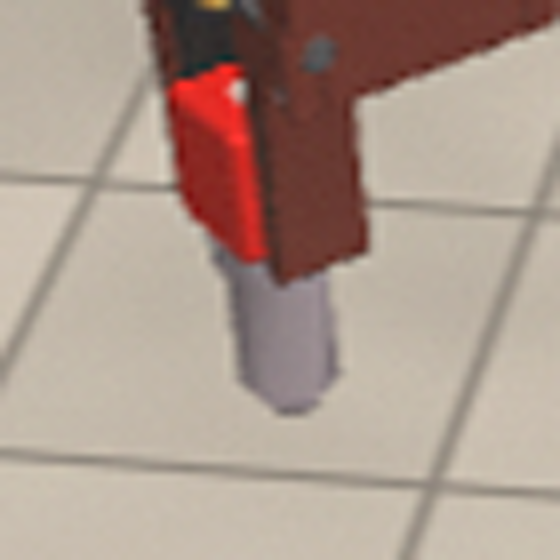

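The shank shows a flat facing the camera and is about 23 mm wide, so a key flat is aligned with the tool yaw (mod 60°). I'll carry it to the screw with tool yaw about 3.097.

Request:
{"method": "step_arm", "body": {"plan": [{"x":0.327,"y":0.279,"z":0,"turn":-0.371,"gripper":0.2},{"x":0.327,"y":0.279,"z":0,"turn":-0.371,"gripper":0.2},{"x":0.327,"y":0.279,"z":0,"turn":-0.371,"gripper":0.2},{"x":0.327,"y":0.279,"z":0,"turn":-0.371,"gripper":0.2},{"x":0.327,"y":0.279,"z":0,"turn":-0.371,"gripper":0.2},{"x":0.327,"y":0.279,"z":0,"turn":-0.371,"gripper":0.2},{"x":0.327,"y":0.279,"z":0,"turn":-0.371,"gripper":0.2},{"x":0.327,"y":0.279,"z":0,"turn":-0.371,"gripper":0.2},{"x":0.327,"y":0.279,"z":0,"turn":-0.371,"gripper":0.2},{"x":0.327,"y":0.279,"z":0,"turn":-0.371,"gripper":0.2}]}}

```text
time: 4.9
tcp_pos: [0.5086, 0.2257, 0.2818]
orientation: [3.139, -0.003, 3.105]
wrist_force: [-0.3, -0.6, -2.2]
grip_width: 0.0297
finger_force: 25.0
```

```bash
python3 - <<'E'
from h import *
p=eyes.get_image('scene'); s=status.read_state(); print(s['tcp_pos'],s['orientation'],s['grip_width'],s['finger_force'],s['wrist_force'],s['q'])
E
```

```text
[0.50946694 0.22250339 0.28142155] [ 3.14149928e+00 -2.69700906e-03  3.10173690e+00] 0.02992864691519671 24.99947100877762 [ 0.75774438 -0.92422331 -0.903831  ] [ 0.14755048  0.43290868 -0.85769552  1.82101814  0.37023725  1.05956446
  0.68061639]
```

Request:
{"method": "step_arm", "body": {"plan": [{"x":0,"y":0,"z":0.02,"turn":0,"gripper":0.2},{"x":0,"y":0,"z":0.04,"turn":0,"gripper":0.2},{"x":0,"y":0,"z":0.055,"turn":0,"gripper":0.2},{"x":0,"y":0,"z":0.055,"turn":0,"gripper":0.2},{"x":0,"y":0,"z":0.055,"turn":0,"gripper":0.2}]}}

```text
time: 5.45
tcp_pos: [0.5111, 0.2197, 0.2277]
orientation: [-3.141, -0.001, 3.096]
wrist_force: [-0.6, -0.0, -1.0]
grip_width: 0.0296
finger_force: 25.0
```

```bash
python3 - <<'E'
from h import *
q=eyes.get_image('top');s=status.read_state(); print(s['tcp_pos'],s['orientation'])
p=eyes.get_image('scene')
u,v=proj(p,s['tcp_pos']-np.array([0,0,.061+.06])).astype(int)
c=p['frame'][v-40:v+40,u-45:u+45,::-1]
cv2.imwrite('pics/k2.png',cv2.resize(cv2.convertScaleAbs(c,alpha=1.5),None,fx=7,fy=7,interpolation=cv2.INTER_CUBIC))
E
```

```text
[0.51133958 0.22019278 0.22835737] [3.14137623e+00 3.13449157e-04 3.09608273e+00]
```

View pics/k2.png

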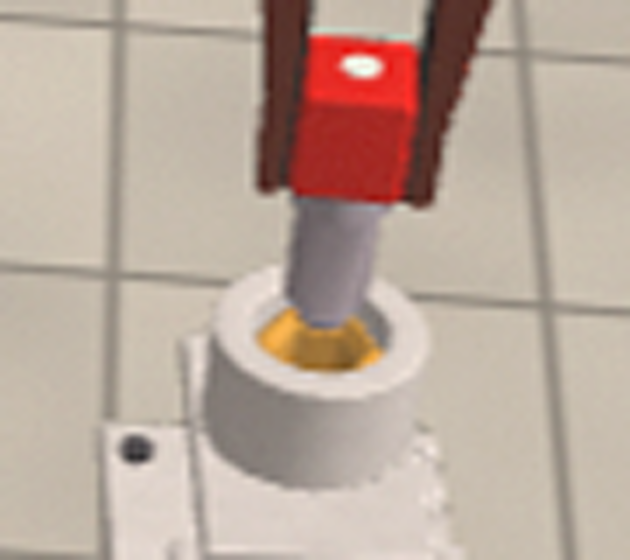

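The key hangs upright and centred over the recess. Feeling downward.

Request:
{"method": "step_arm", "body": {"plan": [{"x":0,"y":0,"z":0.005,"turn":0,"gripper":0.2},{"x":0,"y":0,"z":0.01,"turn":0,"gripper":0.2},{"x":0,"y":0,"z":0.014,"turn":0,"gripper":0.2},{"x":0,"y":0,"z":0.017,"turn":0,"gripper":0.2},{"x":0,"y":0,"z":0.017,"turn":0,"gripper":0.2}]}}

```text
time: 6.05
tcp_pos: [0.5107, 0.2203, 0.2104]
orientation: [-3.141, -0.001, 3.097]
wrist_force: [-0.5, -0.1, -1.5]
grip_width: 0.0296
finger_force: 25.0
```

Request:
{"method": "step_arm", "body": {"plan": [{"x":0,"y":0,"z":0.002,"turn":0,"gripper":0.2},{"x":0,"y":0,"z":0.004,"turn":0,"gripper":0.2},{"x":0,"y":0,"z":0.004,"turn":0,"gripper":0.2}]}}

```text
time: 6.35
tcp_pos: [0.5106, 0.2207, 0.2069]
orientation: [-3.142, -0.001, 3.097]
wrist_force: [-1.9, 0.7, -0.6]
grip_width: 0.0297
finger_force: 25.0
```

Request:
{"method": "step_arm", "body": {"plan": [{"x":0,"y":0,"z":0.002,"turn":0,"gripper":0.2},{"x":0,"y":0,"z":0.004,"turn":0,"gripper":0.2},{"x":0,"y":0,"z":0.004,"turn":0,"gripper":0.2}]}}

```text
time: 6.65
tcp_pos: [0.5099, 0.2209, 0.2029]
orientation: [-3.141, -0.002, 3.098]
wrist_force: [-3.6, -0.1, 1.1]
grip_width: 0.0295
finger_force: 25.0
```

Request:
{"method": "step_arm", "body": {"plan": [{"x":0,"y":0,"z":0.002,"turn":0,"gripper":0.2},{"x":0,"y":0,"z":0.004,"turn":0,"gripper":0.2},{"x":0,"y":0,"z":0.006,"turn":0,"gripper":0.2},{"x":0,"y":0,"z":0.007,"turn":0,"gripper":0.2},{"x":0,"y":0,"z":0.007,"turn":0,"gripper":0.2}]}}

```text
time: 7.15
tcp_pos: [0.5099, 0.2206, 0.1954]
orientation: [-3.141, -0.002, 3.097]
wrist_force: [-5.1, 0.4, -0.5]
grip_width: 0.0298
finger_force: 25.0
```

```bash
python3 - <<'E'
from h import *
s=status.read_state(); print({k:np.round(v,3).tolist() for k,v in s.items()})
E
```

```text
{'time': 7.15, 'q': [0.091, 0.535, -0.793, 1.898, 0.477, 0.91, 0.591], 'dq': [-0.001, -0.002, 0.0, -0.002, -0.002, -0.001, 0.001], 'effort': [1.436, -49.617, -8.127, -24.107, 1.266, -0.79, 0.004], 'tcp_pos': [0.51, 0.221, 0.195], 'orientation': [-3.141, -0.002, 3.097], 'wrist_force': [-5.054, 0.39, -0.544], 'wrist_torque': [0.277, 1.14, -0.019], 'finger_force': 25.0, 'grip_width': 0.03}
```

Request:
{"method": "step_arm", "body": {"plan": [{"x":0.001,"y":0,"z":0.001,"turn":0,"gripper":0.2},{"x":0.001,"y":0,"z":0.0015,"turn":0,"gripper":0.2},{"x":0.001,"y":0,"z":0.0015,"turn":0,"gripper":0.2}]}}

```text
time: 7.45
tcp_pos: [0.5096, 0.2207, 0.195]
orientation: [-3.141, -0.0, 3.097]
wrist_force: [-6.0, -0.4, 7.1]
grip_width: 0.03
finger_force: 25.0
```

Request:
{"method": "step_arm", "body": {"plan": [{"x":0.001,"y":0,"z":0,"turn":0.05,"gripper":0.2},{"x":0.001,"y":0,"z":0,"turn":0.1,"gripper":0.2},{"x":0.001,"y":0,"z":0,"turn":0.15,"gripper":0.2},{"x":0.001,"y":0,"z":0,"turn":0.2,"gripper":0.2},{"x":0.001,"y":0,"z":0,"turn":0.25,"gripper":0.2},{"x":0.001,"y":0,"z":0,"turn":0.3,"gripper":0.2},{"x":0.001,"y":0,"z":0,"turn":0.35,"gripper":0.2},{"x":0.001,"y":0,"z":0,"turn":0.4,"gripper":0.2},{"x":0.001,"y":0,"z":0,"turn":0.45,"gripper":0.2},{"x":0.001,"y":0,"z":0,"turn":0.5,"gripper":0.2}]}}

```text
time: 8.45
tcp_pos: [0.5094, 0.2216, 0.1951]
orientation: [3.139, -0.001, 2.094]
wrist_force: [-2.0, 1.9, 2.2]
grip_width: 0.0301
finger_force: 25.0
```

```bash
python3 - <<'E'
from h import *
s=status.read_state(); print({k:np.round(v,3).tolist() for k,v in s.items() if k in('q','wrist_torque','tcp_pos','orientation')})
E
```

```text
{'q': [-0.079, 0.471, -0.563, 1.912, 0.328, 0.848, -0.289], 'tcp_pos': [0.509, 0.222, 0.195], 'orientation': [3.139, -0.001, 2.094], 'wrist_torque': [0.569, 0.54, 0.129]}
```

Request:
{"method": "step_arm", "body": {"plan": [{"x":0,"y":0,"z":0,"turn":0.05,"gripper":0.2},{"x":0,"y":0,"z":0,"turn":0.1,"gripper":0.2},{"x":0,"y":0,"z":0,"turn":0.15,"gripper":0.2},{"x":0,"y":0,"z":0,"turn":0.2,"gripper":0.2},{"x":0,"y":0,"z":0,"turn":0.25,"gripper":0.2},{"x":0,"y":0,"z":0,"turn":0.3,"gripper":0.2},{"x":0,"y":0,"z":0,"turn":0.35,"gripper":0.2},{"x":0,"y":0,"z":0,"turn":0.4,"gripper":0.2},{"x":0,"y":0,"z":0,"turn":0.45,"gripper":0.2},{"x":0,"y":0,"z":0,"turn":0.5,"gripper":0.2}]}}

```text
time: 9.45
tcp_pos: [0.5104, 0.2215, 0.1951]
orientation: [3.139, -0.004, 1.094]
wrist_force: [1.4, 3.0, -1.3]
grip_width: 0.0299
finger_force: 25.0
```

```bash
python3 - <<'E'
from h import *
s=status.read_state(); print({k:np.round(v,3).tolist() for k,v in s.items() if k in('q','wrist_torque','tcp_pos','orientation')})
E
```

```text
{'q': [-0.256, 0.433, -0.334, 1.923, 0.191, 0.812, -1.17], 'tcp_pos': [0.51, 0.222, 0.195], 'orientation': [3.139, -0.004, 1.094], 'wrist_torque': [0.574, -0.197, 0.067]}
```

Request:
{"method": "step_arm", "body": {"plan": [{"x":0,"y":0,"z":0,"turn":0.05,"gripper":0.2},{"x":0,"y":0,"z":0,"turn":0.1,"gripper":0.2},{"x":0,"y":0,"z":0,"turn":0.15,"gripper":0.2},{"x":0,"y":0,"z":0,"turn":0.2,"gripper":0.2},{"x":0,"y":0,"z":0,"turn":0.25,"gripper":0.2},{"x":0,"y":0,"z":0,"turn":0.3,"gripper":0.2},{"x":0,"y":0,"z":0,"turn":0.33,"gripper":0.2},{"x":0,"y":0,"z":0,"turn":0.33,"gripper":0.2}]}}

```text
time: 10.25
tcp_pos: [0.5108, 0.2211, 0.1951]
orientation: [3.141, -0.005, 0.437]
wrist_force: [3.2, 0.9, -1.8]
grip_width: 0.0298
finger_force: 25.0
```

```bash
cat > s.py <<'E'
from h import *
s=status.read_state(); print({k:np.round(v,3).tolist() for k,v in s.items() if k in('q','wrist_torque','tcp_pos','orientation')})
E
python3 s.py
```

```text
{'q': [-0.374, 0.419, -0.184, 1.931, 0.106, 0.796, -1.75], 'tcp_pos': [0.511, 0.221, 0.195], 'orientation': [3.141, -0.005, 0.437], 'wrist_torque': [0.315, -0.839, 0.013]}
```

Request:
{"method": "step_arm", "body": {"plan": [{"x":0,"y":0,"z":0,"turn":0.025,"gripper":0.2},{"x":0,"y":0,"z":0,"turn":0.05,"gripper":0.2},{"x":0,"y":0,"z":0,"turn":0.075,"gripper":0.2}]}}

```text
time: 10.55
tcp_pos: [0.5108, 0.2209, 0.1951]
orientation: [-3.141, -0.004, 0.287]
wrist_force: [3.6, 1.2, -2.0]
grip_width: 0.0301
finger_force: 25.0
```

```bash
python3 s.py
```

```text
{'q': [-0.401, 0.417, -0.15, 1.933, 0.086, 0.794, -1.883], 'tcp_pos': [0.511, 0.221, 0.195], 'orientation': [-3.141, -0.004, 0.287], 'wrist_torque': [0.274, -0.932, 0.169]}
```

Request:
{"method": "step_arm", "body": {"plan": [{"x":0,"y":0,"z":0,"turn":0.02,"gripper":0.2},{"x":0,"y":0,"z":0,"turn":0.04,"gripper":0.2}]}}

```text
time: 10.75
tcp_pos: [0.5108, 0.2208, 0.1951]
orientation: [-3.141, -0.005, 0.207]
wrist_force: [3.7, 0.7, -1.6]
grip_width: 0.0297
finger_force: 25.0
```

```bash
python3 s.py
```

```text
{'q': [-0.415, 0.415, -0.132, 1.934, 0.076, 0.792, -1.953], 'tcp_pos': [0.511, 0.221, 0.195], 'orientation': [-3.141, -0.005, 0.207], 'wrist_torque': [0.222, -0.968, 0.07]}
```

Request:
{"method": "step_arm", "body": {"plan": [{"x":0,"y":0,"z":0,"turn":0.02,"gripper":0.2},{"x":0,"y":0,"z":0,"turn":0.04,"gripper":0.2}]}}

```text
time: 10.95
tcp_pos: [0.5109, 0.2207, 0.1951]
orientation: [-3.141, -0.004, 0.127]
wrist_force: [4.1, 0.3, -1.2]
grip_width: 0.0296
finger_force: 25.0
```

```bash
python3 s.py
```

```text
{'q': [-0.43, 0.415, -0.114, 1.935, 0.066, 0.791, -2.023], 'tcp_pos': [0.511, 0.221, 0.195], 'orientation': [-3.141, -0.004, 0.127], 'wrist_torque': [0.204, -0.948, 0.26]}
```

Request:
{"method": "step_arm", "body": {"plan": [{"x":0,"y":0,"z":0,"turn":0.02,"gripper":0.2},{"x":0,"y":0,"z":0,"turn":0.04,"gripper":0.2}]}}

```text
time: 11.15
tcp_pos: [0.5109, 0.2207, 0.1952]
orientation: [-3.141, -0.005, 0.048]
wrist_force: [3.5, -0.1, -0.8]
grip_width: 0.03
finger_force: 25.0
```

```bash
python3 s.py
```

```text
{'q': [-0.444, 0.414, -0.095, 1.936, 0.056, 0.79, -2.094], 'tcp_pos': [0.511, 0.221, 0.195], 'orientation': [-3.141, -0.005, 0.048], 'wrist_torque': [0.145, -1.003, 0.523]}
```

Request:
{"method": "step_arm", "body": {"plan": [{"x":0,"y":0,"z":0,"turn":0.02,"gripper":0.2},{"x":0,"y":0,"z":0,"turn":0.04,"gripper":0.2},{"x":0,"y":0,"z":0,"turn":0.04,"gripper":0.2}], "force": 40}}

```text
time: 11.45
tcp_pos: [0.5108, 0.2206, 0.1951]
orientation: [-3.141, -0.004, -0.031]
wrist_force: [6.0, 0.0, -1.5]
grip_width: 0.0297
finger_force: 40.0
```

```bash
python3 s.py
```

```text
{'q': [-0.459, 0.413, -0.077, 1.937, 0.046, 0.789, -2.163], 'tcp_pos': [0.511, 0.221, 0.195], 'orientation': [-3.141, -0.004, -0.031], 'wrist_torque': [0.007, -1.41, 0.596]}
```

Request:
{"method": "step_arm", "body": {"plan": [{"x":0,"y":0,"z":0,"turn":0.02,"gripper":0.2},{"x":0,"y":0,"z":0,"turn":0.03,"gripper":0.2},{"x":0,"y":0,"z":0,"turn":0.03,"gripper":0.2}], "force": 40}}

```text
time: 11.75
tcp_pos: [0.5108, 0.2206, 0.1952]
orientation: [-3.141, -0.004, -0.09]
wrist_force: [5.6, -0.6, -1.0]
grip_width: 0.03
finger_force: 40.1
```

```bash
python3 s.py
```

```text
{'q': [-0.47, 0.412, -0.063, 1.938, 0.038, 0.788, -2.216], 'tcp_pos': [0.511, 0.221, 0.195], 'orientation': [-3.141, -0.004, -0.09], 'wrist_torque': [-0.014, -1.477, 0.749]}
```

Request:
{"method": "step_arm", "body": {"plan": [{"x":0,"y":0,"z":0.0015,"turn":0,"gripper":0.2},{"x":0,"y":0,"z":0.0015,"turn":-0.03,"gripper":0.2},{"x":0,"y":0,"z":0.0015,"turn":-0.03,"gripper":0.2},{"x":0,"y":0,"z":0.0015,"turn":-0.03,"gripper":0.8},{"x":0,"y":0,"z":0.0015,"turn":-0.03,"gripper":0.8},{"x":0,"y":0,"z":0.0015,"turn":-0.03,"gripper":0.8},{"x":0,"y":0,"z":0.0015,"turn":-0.03,"gripper":0.8},{"x":0,"y":0,"z":0.0015,"turn":-0.03,"gripper":0.8},{"x":0,"y":0,"z":0.0015,"turn":-0.03,"gripper":0.8}]}}

```text
time: 12.65
tcp_pos: [0.5088, 0.2206, 0.1928]
orientation: [3.141, 0.0, -0.033]
wrist_force: [0.2, -0.7, 0.3]
grip_width: 0.0695
finger_force: 0.0
```

Request:
{"method": "step_arm", "body": {"plan": [{"x":0.002,"y":0,"z":-0.03,"turn":0,"gripper":0.8},{"x":0.002,"y":0,"z":-0.07,"turn":0,"gripper":0.8},{"x":0,"y":0,"z":-0.12,"turn":0,"gripper":0.8},{"x":0,"y":0.04,"z":-0.14,"turn":0,"gripper":0.8},{"x":0,"y":0.08,"z":-0.14,"turn":0,"gripper":0.8},{"x":0,"y":0.13,"z":-0.14,"turn":0,"gripper":0.8},{"x":0,"y":0.17,"z":-0.14,"turn":0,"gripper":0.8},{"x":0,"y":0.2,"z":-0.14,"turn":0,"gripper":0.8},{"x":0,"y":0.2,"z":-0.14,"turn":0,"gripper":0.8}]}}

```text
time: 13.55
tcp_pos: [0.5019, 0.0157, 0.3331]
orientation: [3.14, -0.0, -0.041]
wrist_force: [-0.2, 0.7, 0.3]
grip_width: 0.0703
finger_force: 0.0
```

```bash
python3 - <<'E'
from h import *
q=eyes.get_image('top');p=eyes.get_image('scene')
C=cloud(q); 
u,v=proj(q,[.5106,.2203,.151]).astype(int)
m=np.zeros((480,640),bool); m[v-25:v+25,u-25:u+25]=True
t=m&(C[...,2]>.135)&(C[...,2]<.17); P=(C[t][:,:2]*1000).astype(np.float32)
print(len(P),np.median(C[t][:,2]),cv2.minAreaRect(P))
a=cv2.resize(q['frame'][v-40:v+50,u-45:u+45,::-1],(400,400),interpolation=cv2.INTER_CUBIC)
u,v=proj(p,[.5106,.2203,.11]).astype(int)
b=cv2.resize(p['frame'][v-50:v+50,u-50:u+50,::-1],(400,400),interpolation=cv2.INTER_CUBIC)
cv2.imwrite('pics/f1.png',np.hstack([a,b]))
E
```

```text
322 0.14975755176465183 ((511.03485107421875, 220.31114196777344), (30.728424072265625, 29.3475341796875), 89.97925567626953)
```

View pics/f1.png

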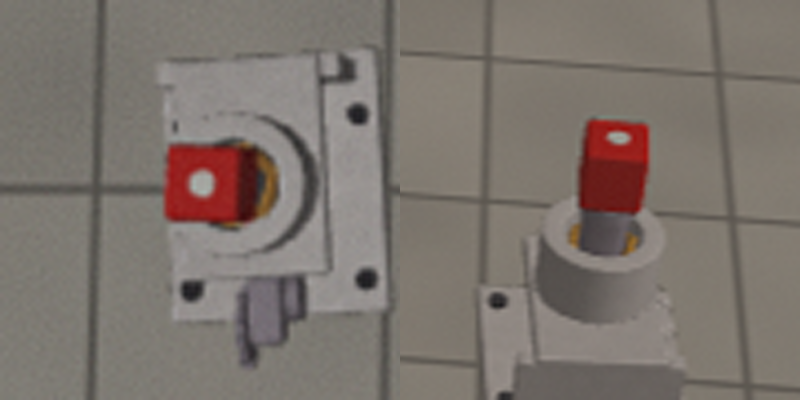

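The key stands upright and centred in the screw. Its handle top is at 0.150 m, against 0.151 m for fully seated. Torque at the stop reached 0.75 N m, about seven times the screw's drag, and the gripper is clear.

```bash
python3 -c "
from h import *
print(arm.job_done())"
```

```text
the job is handed in; nothing more can be done
None
```

I turned the brass screw clockwise to its stop, left the key standing seated in it, let go, and handed the job in at about 14 s; the hand-in gave no verdict. I judged the stop by the torque rise, not by seeing the red mark, which the key hid, and I didn't re-check the bystanders.

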